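# Seal the spare ports of a vacuum manifold and set its throttle valve two turns open

## Task

Get the vacuum manifold ready for a run: first seal the two empty wells in its white lid by seating one orange ball from the rack in each. Then take the handle of the red valve wheel, close the valve clockwise to its stop and open it again by exactly two full turns; finish while still gripping the handle there, ready to trim the vacuum. Leave the sample columns in their wells and do not shift anything else on the bench.

Things in the scene. Friction and masses are not known exactly. Their poses are not given: they have to be found in the camera images.
- manifold: Fixed vacuum manifold, base plate 150 x 400 mm; origin on the bench under its middle, y along its length, z up. Clear chamber with white lid 126 x 192 mm centred at y = +90 mm, lid top 80 mm up. Six wells 31 mm wide, 10 mm deep, 60 mm apart: the two at x = +30, y = 30 and 150 mm are empty, the others hold columns. Valve at y = -90 mm; trap 106 mm tall, 68 wide at x = 118, y = -160 mm.
- valve_axis (a point): Point on the vertical axis of the valve stem, 153 mm above the bench, level with the middle of the crank handle. The red handwheel (rim 113 mm outside diameter, top of rim 125 mm above the bench) turns about this axis and does not rise.
- valve_wheel (a joint): Opening of the throttle valve, rad: 0 = fully closed against its solid stop, grows counter-clockwise seen from above (opening), one full turn = 6.283; travel to the open end stop 22. Clockwise closes. Friction about 0.12 N m (about 2.5 N at the handle); it stays where it is left.
- crank_grip: Black upright revolving handle on the handwheel's rim, 22 mm diameter, 49 mm long, 50 mm out from the valve axis. Origin on its own axis at mid-length, 153 mm above the bench (it reaches from 129 to 178 mm). It spins freely on its pin, so a gripper holding it need not turn while it goes round.
- ball_rack: Dark grey fixed rack bar 150 x 46 x 16 mm with three wells, 31 mm wide and 6 mm deep, in a row along its x, 50 mm apart; the two outer ones hold a ball each, the middle one is empty. Origin at the centre of its underside, on the bench.
- ball0: Orange rubber sealing ball, 28 mm diameter, about 15 g, one of two alike; origin at its centre. At the start in the ball rack, centre 24 mm above the bench (8 mm above the rack's top).
- ball1: Orange rubber sealing ball, 28 mm diameter, about 15 g, one of two alike; origin at its centre. At the start in the ball rack, centre 24 mm above the bench (8 mm above the rack's top).
- port0 (a point): Where the centre of a ball seated in empty lid well 0 lies: 84 mm above the bench, 4 mm above the lid's top, on the axis of the well.
- port1 (a point): Where the centre of a ball seated in empty lid well 1 lies: 84 mm above the bench, 4 mm above the lid's top, on the axis of the well.
- column0: Clear sample column, blue on top, 29 mm wide (24 mm barrel), 40 mm tall, standing loose in a well of the lid, its top 30 mm above the lid. Origin at the centre of its underside. Leave alone.
- column1: Clear sample column, blue on top, 29 mm wide (24 mm barrel), 40 mm tall, standing loose in a well of the lid, its top 30 mm above the lid. Origin at the centre of its underside. Leave alone.
- column2: Clear sample column, blue on top, 29 mm wide (24 mm barrel), 40 mm tall, standing loose in a well of the lid, its top 30 mm above the lid. Origin at the centre of its underside. Leave alone.
- column3: Clear sample column, blue on top, 29 mm wide (24 mm barrel), 40 mm tall, standing loose in a well of the lid, its top 30 mm above the lid. Origin at the centre of its underside. Leave alone.
- tube_rack: Blue wire rack 66 x 200 mm with capped blood tubes, 90 mm tall. Leave alone. Origin at the centre of its underside.
- wash_bottle: White bottle, 64 mm wide, 130 mm tall. Leave alone. Origin at the centre of its underside.
- slide_box: Red box 90 x 70 x 35 mm. Leave alone. Origin at the centre of its underside.
- timer: White bench timer 60 x 70 x 22 mm. Leave alone. Origin at the centre of its underside.
- beaker: Glass beaker 68 mm wide, 85 mm tall. Leave alone. Origin at the centre of its underside.
- specimen_jar: Clear jar with yellow cap, 54 mm wide, 60 mm tall. Leave alone. Origin at the centre of its underside.

How it is judged:
By the outcome, as a careful person would: the job done as asked, in the order asked, and still so for the second after the job is handed in, while the arm keeps its last pose, push and grip.
It also fails if it takes over 67 s, if anything falls off the work surface, if the arm or the gripper's body presses on something with over 40 N, if the wrist force passes 120 N, or if a joint passes its speed limit or range.

## Robot

A 6-joint arm with a two-finger parallel gripper is mounted at the origin on the work surface. World frame = base frame: x ahead of the robot, y to its left, z up, the work surface at z = 0. Lengths are in mm, angles in rad, forces in N, time in s.
With the tool pointing down it reaches from about 350 to 775 mm from the base axis. Payload 7.3 kg.
Tool frame: the origin (TCP) lies between the finger pads, 19 mm behind the fingertips; this is the grasp point; z points along the fingers, y is the line along which they close (so a half turn about z gives the same grasp; the last joint's range is limited). The gripper opens to 92 mm and grips with 3 to 60 N. Pads are 19 mm wide; open, the fingers measure 130 mm over their backs; the gripper's body (75 mm by 190 mm) begins 47 mm behind the grasp point.
Start: joints at [1.029, 0.342, 1.524, -0, 1.275, -0.146], TCP at [202.399, 484.436, 245.541] pointing down, gripper open.
Joint ranges: [-2.53, 2.53], [-0.77, 2.02], [0.04, 2.7], [-1, 4.14], [0.28, 2.66], [-3.11, 3.11]. Speed limits (rad/s): [2.57, 2.57, 3.14, 3.14, 3.14, 3.14].

## Interface

Orientations are given as [roll, pitch, yaw] about the fixed x, y, z axes, in that order (R = Rz(yaw) Ry(pitch) Rx(roll)).
In Python, from plant import monitor, optics, workorder gives the robot as it stands. The module is installed in compiled form; this text tells all that it offers.
- The arm moves only by the tool servo_tool, never from a script. Its arguments are lists of equal length, an entry for each row: "linear": the shift along the tool's x, y, z as a fraction of full scale, a list of three; "spin": the turn about the tool's z as a fraction of full scale. In form: {"linear": [[dx, dy, dz], ...], "spin": [spin, ...]}. A call has exactly 8 rows; each row shifts and turns the commanded pose from where the row before left it, along the tool's axes as they then stand; what a row does not reach is not made up. Full scale, the value 1, is 200 mm for a shift and 90 degrees for a turn. A row lasts 1/8 s, in which the tool goes at most 62.5 mm and 10.7 degrees, less where a joint would pass 70% of its speed; a pose out of reach is approached as far as the arm can. A call with a number of a shift or a turn outside -1 to 1 is refused whole. A call with a gripper value outside its range is refused whole. "hand" is the opening, from -1 (shut) to 1 (fully open), set as the call begins (left out, the last holds). The fingers move at their own pace and stop on an object; the grip force is fixed at half the most. Time passes only in rows, so rows that do not move let the fingers close, or fill a call up. It gives the time, the measured TCP pose, the force, the opening and the grip force at its end, in the units of the state.
- monitor.get_obs(): the state, without advancing time (a new reading comes with each control period).
- optics.capture(name): name is "side" or "top"; returns a dict with "frame" (420x560x3 uint8, blue, green, red), "K" (3x3 intrinsics, pixels), "D" ([k1, k2, p1, p2, k3] as OpenCV has them; the pictures are not rectified), "world_to_cam" (4x4, takes a point from world to camera coordinates). Camera axes: x right, y down, z forward; pixel columns grow to the right and rows downward; lengths in mm; the calibration is good to about 2 mm. A picture is of the moment at which its call begins. There is no depth.
- workorder.close_job(): hands the job in; it is judged then, once.
The state is a dict: "time": time; "joint_positions": joint angles; "dq": joint speeds; "tau": joint torques, N m; "tool_pos": TCP position; "tcp_rot": TCP orientation; "contact_force": force on the tool from outside, world axes, zero at the start; "moment": the same for the moment, N m; "grip_width": finger opening in mm; "finger_force": force on a finger pad.
Only numpy, scipy, OpenCV 4.12 (cv2) and the standard library are available. Lean on these libraries where they do the work, as an engineer would, in place of code of your own. Each camera call takes 0.05 s, during which the arm holds its last target. There are 200 camera calls.

## Working session

There is one attempt and no reset: what is moved stays moved. The work goes in short steps, Python scripts to look and compute and a tool call to move; the robot and the scene stay as the last step left them, time stands still between calls to the robot, and variables do not carry over. Pictures are saved under pics/ and viewed, at most 10 in all, crops included, and the job is handed in when it is done.

Besides the shell and the picture viewer there is one more tool, called by a JSON object that holds its "api" and its "payload". servo_tool: Moves the arm, as the interface text tells. Shift numbers are shares of 200 mm and turn numbers shares of 90 degrees, none past 1 either way. Its arguments: {"type":"object","properties":{"linear":{"type":"array","items":{"type":"array","items":{"type":"number","minimum":-1,"maximum":1}}},"spin":{"type":"array","items":{"type":"number","minimum":-1,"maximum":1}},"hand":{"type":"number"}},"required":["linear","spin"]}

```bash
mkdir -p pics; python3 - <<'E'
from plant import monitor, optics
import cv2, pickle
print(monitor.get_obs())
for n in("top","side"):
    c=optics.capture(n); cv2.imwrite(f"pics/{n}0.png",c["frame"]); pickle.dump(c,open(f"{n}.pkl","wb"))
    print(n,c["K"],c["D"],c["world_to_cam"])
E
```

```text
{'time': 0.0, 'joint_positions': array([ 1.02901070e+00,  3.42697193e-01,  1.52503352e+00,  1.74879868e-05,
        1.27539989e+00, -1.46031713e-01]), 'dq': array([ 0.00042205, -0.00127587, -0.0006865 , -0.00038396, -0.00087358,
       -0.00011055]), 'tau': array([ 2.33612918e-03, -4.31233513e+01, -2.44222963e+01,  7.19628436e-02,
        5.58283541e-02, -1.15244920e-04]), 'tool_pos': array([202.17831064, 484.09020953, 244.8524378 ]), 'tcp_rot': array([-3.14007351e+00, -2.40336466e-04,  2.74583345e+00]), 'contact_force': array([0.2580453 , 0.152234  , 0.03491591]), 'moment': array([ 0.00586695, -0.00269786,  0.02215668]), 'finger_force': 0.0, 'grip_width': 91.52331612569755}
top [[406.34727609   0.         278.22731569]
 [  0.         406.34727609 212.9499172 ]
 [  0.           0.           1.        ]] [-0.02090398  0.          0.          0.          0.        ] [[ 2.80336441e-02 -9.99606977e-01  7.66898807e-05 -1.27095923e+00]
 [-9.97159383e-01 -2.79703675e-02 -6.99344184e-02  5.70459089e+02]
 [ 6.99090776e-02  1.88404456e-03 -9.97551588e-01  1.14068889e+03]
 [ 0.00000000e+00  0.00000000e+00  0.00000000e+00  1.00000000e+00]]
side [[529.41571031   0.         277.50733901]
 [  0.         529.41571031 213.40876968]
 [  0.           0.           1.        ]] [0.06895342 0.         0.         0.         0.        ] [[-9.22760378e-01 -3.85350676e-01 -4.25927628e-03  5.39764444e+02]
 [-1.98360199e-01  4.84410917e-01 -8.52055923e-01  2.31485715e+02]
 [ 3.30403566e-01 -7.85398574e-01 -5.23433438e-01  1.55653268e+03]
 [ 0.00000000e+00  0.00000000e+00  0.00000000e+00  1.00000000e+00]]
```

View pics/top0.png

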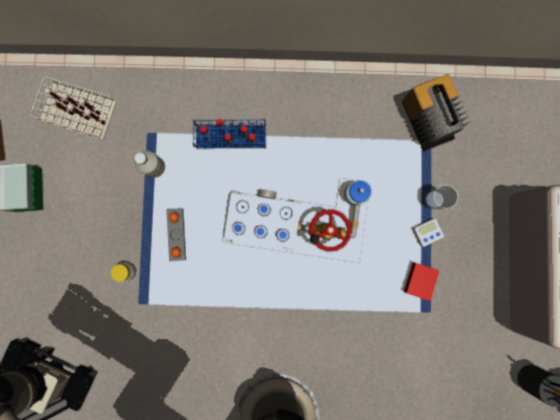

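View pics/side0.png

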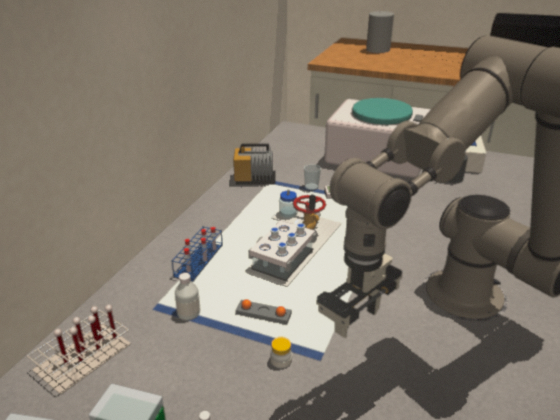

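The top view shows the balls near (174,217) and (176,252), the empty wells near (242,207) and (286,213), and the wheel near (330,230). Next I'll enlarge these areas.

```bash
python3 - <<'E'
import cv2, pickle, numpy as np
t=pickle.load(open("top.pkl","rb"))["frame"]; s=pickle.load(open("side.pkl","rb"))["frame"]
a=cv2.resize(t[170:270,160:380][:, :],None,fx=3.6,fy=3.6,interpolation=cv2.INTER_CUBIC)
b=cv2.resize(s[185:325,230:340],None,fx=4,fy=4,interpolation=cv2.INTER_CUBIC)
cv2.imwrite("pics/a.png",a); cv2.imwrite("pics/b.png",b)
E
```

```text
(no output)
```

View pics/a.png

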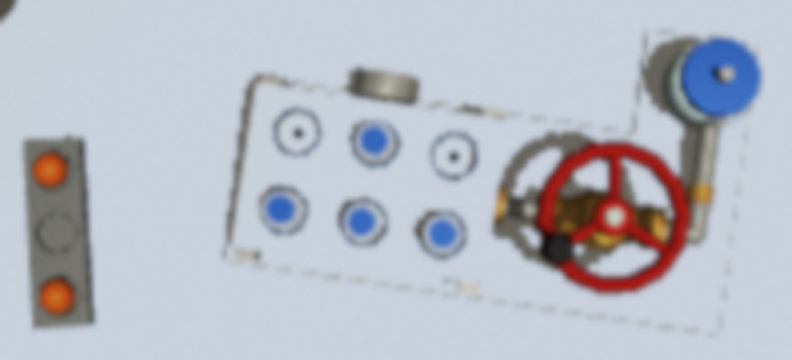

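View pics/b.png

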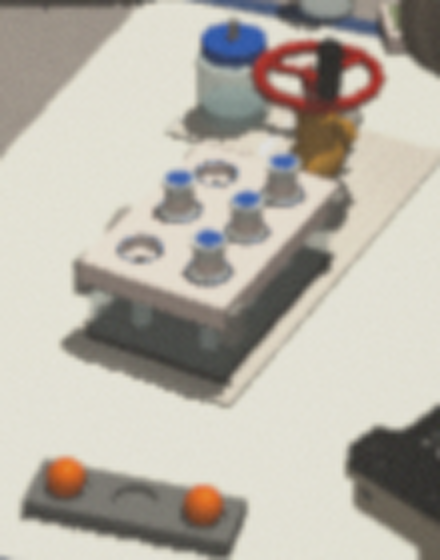

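```bash
cat > geo.py <<'E'
import numpy as np, cv2, pickle
from scipy.optimize import least_squares
C={n:pickle.load(open(n+".pkl","rb")) for n in("top","side")}
def ray(n,uv):
    c=C[n];W=c["world_to_cam"];R,t=W[:3,:3],W[:3,3]
    p=cv2.undistortPoints(np.array([[uv]],float),c["K"],np.array(c["D"]))[0,0]
    return -R.T@t, R.T@np.array([*p,1])
def at(n,uv,z):
    o,d=ray(n,uv); return (o+d*(z-o[2])/d[2])[:2]
A=lambda u,v:((u+.5)/3.6-.5+160,(v+.5)/3.6-.5+170)
B=lambda u,v:((u+.5)/4-.5+230,(v+.5)/4-.5+185)
E
python3 - <<'E'
from geo import *
for nm,a,b,z in [("ballL",(49,170),(66,476),24),("ballR",(57,297),(203,505),24),("w150",(297,132),(140,248),80),("w30",(454,156),(216,173),80),("c150",(282,209),(209,239),110),("c90",(361,221),(247,199),110),("c30",(442,234),(284,161),110),("c90+",(374,141),(179,178),110),("handle",(558,247),(329,42),178)]:
    print(nm,at("top",A(*a),z).round(1),at("side",B(*b),z).round(1))
pts=[((297,132),(30,150),80),((454,156),(30,30),80),((374,141),(30,90),110),((282,209),(-30,150),110),((361,221),(-30,90),110),((442,234),(-30,30),110),((614,216),(0,-90),125)]
m=np.array([p[1] for p in pts],float)
for s in(1,):
  w=np.array([at("top",A(*p[0]),p[2]) for p in pts])
  f=lambda q:(m@np.array([[np.cos(q[2]),np.sin(q[2])],[-np.sin(q[2]),np.cos(q[2])]])+q[:2]-w)
  r=least_squares(lambda q:f(q).ravel(),[500,0,0])
  print(r.x,f(r.x).round(1).tolist())
  q=r.x;c,s=np.cos(q[2]),np.sin(q[2])
  for n,p in dict(w150=(30,150),w30=(30,30),valve=(0,-90),trap=(118,-160)).items(): print(n,q[0]+c*p[0]-s*p[1],q[1]+s*p[0]+c*p[1])
E
```

```text
ballL [550.4 313.3] [550.4 310. ]
ballR [450.6 302.4] [450.6 301.1]
w150 [581.4 112.9] [581.1 110.5]
w30 [566.6  -5.8] [566.8  -8.7]
c150 [522.2 119.2] [520.6 119.2]
c90 [515.   61.3] [513.9  58.7]
c30 [507.2   2. ] [506.5  -2.4]
c90+ [573.8  53.6] [573.5  51.5]
handle [499.4 -76.7] [499. -81.]
[ 5.33660460e+02 -3.21112382e+01 -1.20150640e-01] [[0.0, 0.3], [0.5, -0.2], [0.4, 0.0], [-0.3, 1.2], [-0.4, -0.5], [0.2, -0.7], [-0.5, -0.2]]
w150 581.4234423525448 113.21149763688999
w30 567.0400308335234 -5.923373299685419
valve 522.8729015803581 -121.46239135650546
trap 631.6318679485613 -205.10142072987892
```

```bash
cat > go.py <<'E'
import sys, numpy as np
from plant import monitor
from scipy.spatial.transform import Rotation as Ro
# usage: go.py x y z [x y z ...]: cumulative legs from current pose in tool shares
o=monitor.get_obs(); p=o["tool_pos"]; R=Ro.from_euler("xyz",o["tcp_rot"]).as_matrix()
print("t %.2f"%o["time"],p.round(1),o["tcp_rot"].round(3),"F",o["contact_force"].round(1),"w %.1f"%o["grip_width"],"q",o["joint_positions"].round(2))
v=list(map(float,sys.argv[1:]))
for i in range(0,len(v),3):
    t=np.array(v[i:i+3]); print("leg",((R.T@(t-p))/200).round(4)); p=t
E
```

{"api": "servo_tool", "payload": {"linear": [[0, 0, 0.05], [0, 0, 0.05], [0, 0, 0.05], [0, 0, 0.05], [0, 0, 0.05], [0, 0, 0.05], [0, 0, 0], [0, 0, 0]], "spin": [-0.11, -0.11, -0.11, -0.11, -0.11, -0.126, 0, 0], "hand": 0.3}}

```text
time: 1.1
tool_pos: [202.4, 484.5, 185.7]
tcp_rot: [3.141, 0.0, -2.49]
contact_force: [-0.6, 0.5, -0.1]
grip_width: 59.5
finger_force: 0.0
```

```bash
python3 go.py 450.6 301.7 100 450.6 301.7 40
```

```text
t 1.10 [202.4 484.5 185.7] [ 3.141  0.    -2.49 ] F [-0.6  0.5 -0.1] w 59.5 q [ 1.03  0.4   1.61  0.    1.13 -1.19]
leg [-0.4316 -1.4795  0.4285]
leg [ 0.  -0.   0.3]
```

{"api": "servo_tool", "payload": {"linear": [[-0.0617, -0.2114, 0.0612], [-0.0617, -0.2114, 0.0612], [-0.0617, -0.2114, 0.0612], [-0.0617, -0.2114, 0.0612], [-0.0617, -0.2114, 0.0612], [-0.0617, -0.2114, 0.0612], [-0.0614, -0.2111, 0.0613], [0, 0, 0]], "spin": [0, 0, 0, 0, 0, 0, 0, 0]}}

```text
time: 2.1
tool_pos: [453.3, 300.7, 99.4]
tcp_rot: [-3.141, -0.0, -2.492]
contact_force: [0.3, -0.1, -0.1]
grip_width: 59.7
finger_force: 0.0
```

```bash
python3 go.py 450.6 301.7 40; python3 - <<'E'
from plant import optics
import cv2
f=optics.capture("side")["frame"]; cv2.imwrite("pics/c.png",cv2.resize(f[210:350,220:370],None,fx=4,fy=4,interpolation=cv2.INTER_CUBIC))
E
```

```text
t 2.10 [453.3 300.7  99.4] [-3.141 -0.    -2.492] F [ 0.3 -0.1 -0.1] w 59.7 q [ 0.44  0.53  1.66 -0.    0.95 -1.77]
leg [0.0078 0.0121 0.2968]
```

View pics/c.png

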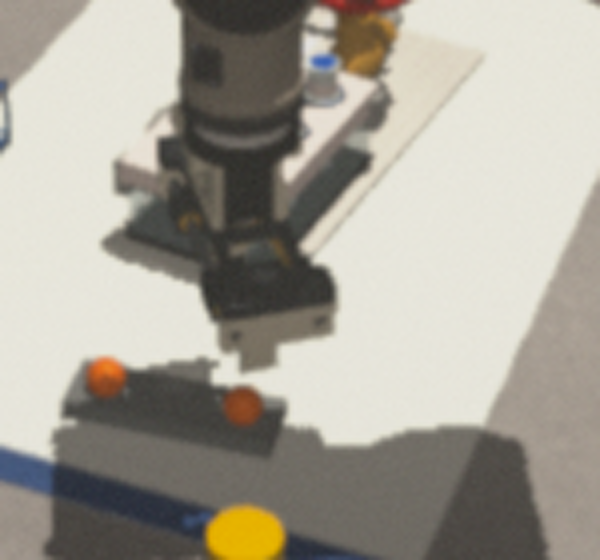

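The gripper hangs above ball R, which is at about (242,405) in this crop, and the view looks plausible. I'll let the arm settle while it descends partway.

{"api": "servo_tool", "payload": {"linear": [[0, 0, 0.05], [0, 0, 0.05], [0, 0, 0.05], [0, 0, 0], [0, 0, 0], [0, 0, 0], [0, 0, 0], [0, 0, 0]], "spin": [0, 0, 0, 0, 0, 0, 0, 0]}}

```text
time: 3.15
tool_pos: [451.3, 302.5, 70.0]
tcp_rot: [-3.142, 0.0, -2.486]
contact_force: [0.2, -0.0, 0.2]
grip_width: 59.4
finger_force: 0.0
```

```bash
python3 go.py 450.6 301.7 40
```

```text
t 3.15 [451.3 302.5  70. ] [-3.142  0.    -2.486] F [ 0.2 -0.   0.2] w 59.4 q [ 0.45  0.58  1.69  0.    0.88 -1.78]
leg [ 0.0055 -0.001   0.1501]
```

{"api": "servo_tool", "payload": {"linear": [[0.005, -0.001, 0.03], [0, 0, 0.03], [0, 0, 0.03], [0, 0, 0.03], [0, 0, 0.02], [0, 0, 0.01], [0, 0, 0], [0, 0, 0]], "spin": [0, 0, 0, 0, 0, 0, 0, 0]}}

```text
time: 4.15
tool_pos: [450.7, 301.8, 40.0]
tcp_rot: [-3.142, 0.001, -2.486]
contact_force: [-1.1, 0.0, -0.2]
grip_width: 59.3
finger_force: 0.0
```

{"api": "servo_tool", "payload": {"linear": [[0, 0, 0], [0, 0, 0], [0, 0, 0], [0, 0, 0], [0, 0, 0], [0, 0, 0], [0, 0, -0.05], [0, 0, -0.1]], "spin": [0, 0, 0, 0, 0, 0, 0, 0], "hand": -1}}

```text
time: 5.15
tool_pos: [450.1, 301.5, 70.0]
tcp_rot: [3.141, -0.001, -2.486]
contact_force: [0.7, -0.3, 0.0]
grip_width: 26.3
finger_force: 30.0
```

```bash
python3 go.py 450.6 301.7 160 567 -7.2 160 567 -7.2 101
```

```text
t 5.15 [450.1 301.5  70. ] [ 3.141e+00 -1.000e-03 -2.486e+00] F [ 0.7 -0.3  0. ] w 26.3 q [ 0.45  0.57  1.69  0.    0.88 -1.78]
leg [-0.0017 -0.0006 -0.4498]
leg [ 4.8030e-01 -1.5791e+00  1.0000e-04]
leg [-4.00e-04 -1.00e-04  2.95e-01]
```

{"api": "servo_tool", "payload": {"linear": [[0, 0, -0.1], [0, 0, -0.2], [0, 0, -0.15], [0.03, -0.1, 0], [0.06, -0.2, 0], [0.06, -0.2, 0], [0.06, -0.2, 0], [0.06, -0.2, 0]], "spin": [0, 0, 0, 0, 0, 0, 0, 0]}}

```text
time: 6.15
tool_pos: [517.9, 124.9, 160.6]
tcp_rot: [-3.141, 0.001, -2.486]
contact_force: [-0.7, 0.9, -0.9]
grip_width: 26.3
finger_force: 30.0
```

{"api": "servo_tool", "payload": {"linear": [[0.06, -0.2, 0], [0.06, -0.2, 0], [0.06, -0.2, 0], [0.0286, -0.0797, 0], [0, 0, 0], [0, 0, 0], [0, 0, 0], [0, 0, 0]], "spin": [0, 0, 0, 0, 0, 0, 0, 0]}}

```text
time: 7.15
tool_pos: [567.1, -6.1, 159.9]
tcp_rot: [3.141, 0.0, -2.485]
contact_force: [0.0, 0.7, -0.1]
grip_width: 26.8
finger_force: 30.0
```

```bash
python3 go.py 567 -7.2 115 567 -7.2 101; python3 - <<'E'
from plant import optics
import cv2, numpy as np
fs=[cv2.resize(optics.capture("side")["frame"][170:290,240:340],None,fx=4,fy=4,interpolation=cv2.INTER_CUBIC),
cv2.resize(optics.capture("top")["frame"][170:290,210:310],None,fx=4,fy=4,interpolation=cv2.INTER_CUBIC)]
cv2.imwrite("pics/d.png",np.hstack(fs))
E
```

```text
t 7.15 [567.1  -6.1 159.9] [ 3.141  0.    -2.485] F [ 0.   0.7 -0.1] w 26.8 q [-0.15  0.5   1.53  0.    1.12 -2.37]
leg [ 0.0038 -0.004   0.2246]
leg [ 0.   -0.    0.07]
```

View pics/d.png

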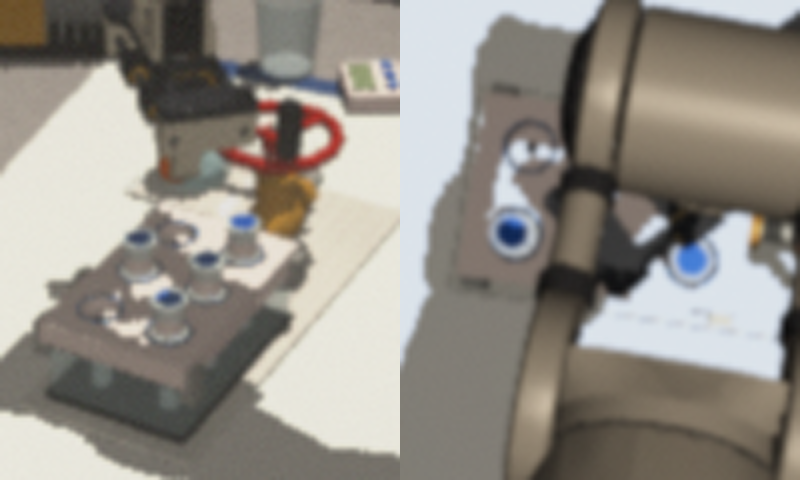

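The ball is held above well w30, seen orange at about (163,168) on the left, and all columns stand clear. Descending.

{"api": "servo_tool", "payload": {"linear": [[0.004, -0.004, 0.05], [0, 0, 0.075], [0, 0, 0.075], [0, 0, 0.04], [0, 0, 0.03], [0, 0, 0.02], [0, 0, 0], [0, 0, 0]], "spin": [0, 0, 0, 0, 0, 0, 0, 0]}}

```text
time: 8.25
tool_pos: [567.4, -8.2, 102.2]
tcp_rot: [-3.141, 0.001, -2.486]
contact_force: [0.1, 0.1, -0.2]
grip_width: 26.5
finger_force: 30.0
```

```bash
python3 go.py 567 -7.2 101; python3 - <<'E'
from plant import optics
import cv2, numpy as np
cv2.imwrite("pics/e.png",cv2.resize(optics.capture("side")["frame"][190:270,250:330],None,fx=7,fy=7,interpolation=cv2.INTER_CUBIC))
E
```

```text
t 8.25 [567.4  -8.2 102.2] [-3.141e+00  1.000e-03 -2.486e+00] F [ 0.1  0.1 -0.2] w 26.5 q [-0.15  0.57  1.59  0.    0.98 -2.38]
leg [-0.0015  0.005   0.0058]
```

View pics/e.png

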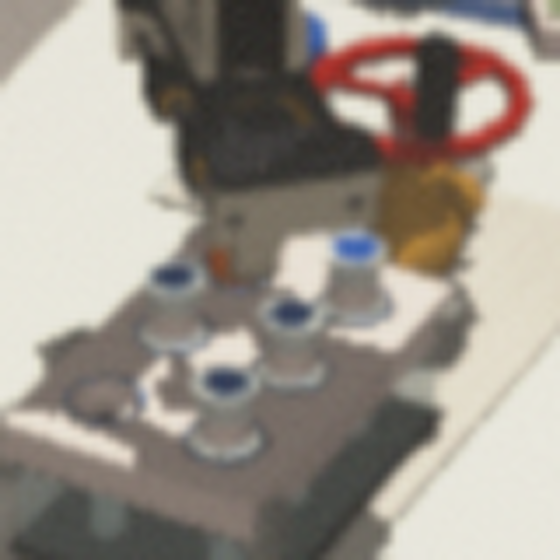

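The ball is down in the well with no contact force, seen orange at about (218,263). Releasing, then lifting and going for the second ball.

{"api": "servo_tool", "payload": {"linear": [[0, 0, 0], [0, 0, 0], [0, 0, 0], [0, 0, 0], [0, 0, -0.05], [0, 0, -0.1], [0, 0, -0.15], [0, 0, 0]], "spin": [0, 0, 0, 0, 0, 0, 0, 0], "hand": 0}}

```text
time: 9.3
tool_pos: [568.7, -8.4, 164.8]
tcp_rot: [-3.137, 0.004, -2.486]
contact_force: [-0.3, 0.2, 0.1]
grip_width: 45.7
finger_force: 0.0
```

```bash
python3 go.py 550.4 311.7 140 550.4 311.7 40
```

```text
t 9.30 [568.7  -8.4 164.8] [-3.137  0.004 -2.486] F [-0.3  0.2  0.1] w 45.7 q [-0.15  0.49  1.52  0.    1.12 -2.38]
leg [-0.9028  1.3248  0.1221]
leg [0.002  0.0021 0.5   ]
```

{"api": "servo_tool", "payload": {"linear": [[-0.1129, 0.1656, 0], [-0.1129, 0.1656, 0], [-0.1129, 0.1656, 0], [-0.1129, 0.1656, 0], [-0.1129, 0.1656, 0], [-0.1129, 0.1656, 0.04], [-0.1129, 0.1656, 0.04], [-0.1129, 0.1656, 0.04]], "spin": [0, 0, 0, 0, 0, 0, 0, 0], "hand": 0.3}}

```text
time: 10.3
tool_pos: [548.3, 313.1, 136.9]
tcp_rot: [3.141, -0.001, -2.486]
contact_force: [0.4, -0.2, 0.2]
grip_width: 59.3
finger_force: 0.0
```

{"api": "servo_tool", "payload": {"linear": [[0, 0, 0.1], [0, 0, 0.15], [0, 0, 0.1], [0, 0, 0], [0, 0, 0], [0, 0, 0], [0, 0, 0], [0, 0, 0]], "spin": [0, 0, 0, 0, 0, 0, 0, 0]}}

```text
time: 11.3
tool_pos: [549.0, 312.1, 68.3]
tcp_rot: [-3.141, 0.001, -2.486]
contact_force: [-0.5, -0.1, -0.6]
grip_width: 59.6
finger_force: 0.0
```

```bash
python3 go.py 550.4 311.7 40;  python3 - <<'E'
from plant import optics
import cv2, numpy as np
fs=[cv2.resize(optics.capture("side")["frame"][200:320,240:340],None,fx=4,fy=4,interpolation=cv2.INTER_CUBIC),
cv2.resize(optics.capture("top")["frame"][170:290,220:320],None,fx=4,fy=4,interpolation=cv2.INTER_CUBIC)]
cv2.imwrite("pics/f.png",np.hstack(fs))
E
```

```text
t 11.30 [549.  312.1  68.3] [-3.141e+00  1.000e-03 -2.486e+00] F [-0.5 -0.1 -0.6] w 59.6 q [ 0.4   0.71  1.42  0.    1.01 -1.83]
leg [-0.0043 -0.0057  0.1417]
```

View pics/f.png

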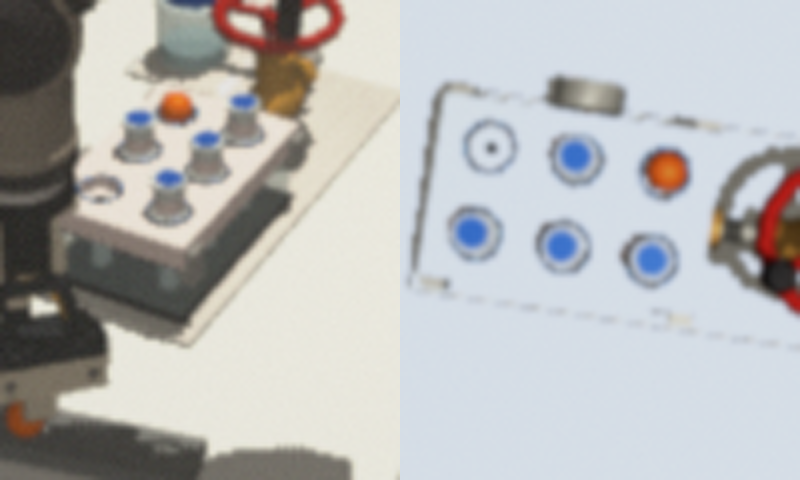

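Ball 1 is seated in w30, at (667,172) in the top crop. The columns are untouched and w150 is still empty. Grasping the second ball now.

{"api": "servo_tool", "payload": {"linear": [[-0.004, -0.006, 0.03], [0, 0, 0.03], [0, 0, 0.03], [0, 0, 0.03], [0, 0, 0.015], [0, 0, 0.0067], [0, 0, 0], [0, 0, 0]], "spin": [0, 0, 0, 0, 0, 0, 0, 0]}}

```text
time: 12.4
tool_pos: [550.3, 311.6, 39.7]
tcp_rot: [-3.142, 0.0, -2.486]
contact_force: [-0.3, 0.3, -0.7]
grip_width: 59.6
finger_force: 0.0
```

{"api": "servo_tool", "payload": {"linear": [[0, 0, 0], [0, 0, 0], [0, 0, 0], [0, 0, 0], [0, 0, 0], [0, 0, -0.1], [0, 0, -0.2], [0, 0, -0.2]], "spin": [0, 0, 0, 0, 0, 0, 0, 0], "hand": -1}}

```text
time: 13.4
tool_pos: [549.9, 311.4, 140.3]
tcp_rot: [3.141, -0.001, -2.486]
contact_force: [-0.4, -0.2, -0.5]
grip_width: 26.1
finger_force: 30.0
```

```bash
python3 go.py 581.2 112 160 581.2 112 101
```

```text
t 13.40 [549.9 311.4 140.3] [ 3.141e+00 -1.000e-03 -2.486e+00] F [-0.4 -0.2 -0.5] w 26.1 q [ 0.39  0.63  1.35  0.    1.16 -1.83]
leg [ 0.4841 -0.8858 -0.0985]
leg [-2.00e-04 -1.00e-04  2.95e-01]
```

{"api": "servo_tool", "payload": {"linear": [[0.044, -0.0806, -0.05], [0.11, -0.2013, -0.0485], [0.11, -0.2013, 0], [0.11, -0.2013, 0], [0.11, -0.2013, 0], [0, 0, 0], [0, 0, 0], [0, 0, 0]], "spin": [0, 0, 0, 0, 0, 0, 0, 0]}}

```text
time: 14.4
tool_pos: [581.0, 113.0, 158.8]
tcp_rot: [3.141, -0.0, -2.485]
contact_force: [0.0, 0.6, -0.3]
grip_width: 26.2
finger_force: 30.0
```

```bash
python3 go.py 581.2 112 101
```

```text
t 14.40 [581.  113.  158.8] [ 3.141 -0.    -2.485] F [ 0.   0.6 -0.3] w 26.2 q [ 0.06  0.54  1.46  0.    1.15 -2.17]
leg [ 0.0023 -0.0047  0.2889]
```

{"api": "servo_tool", "payload": {"linear": [[0.001, -0.002, 0.05], [0, 0, 0.075], [0, 0, 0.075], [0, 0, 0.04], [0, 0, 0.03], [0, 0, 0.02], [0, 0, 0], [0, 0, 0]], "spin": [0, 0, 0, 0, 0, 0, 0, 0]}}

```text
time: 15.4
tool_pos: [581.8, 111.7, 101.6]
tcp_rot: [-3.141, 0.001, -2.486]
contact_force: [0.3, -0.7, 0.0]
grip_width: 26.0
finger_force: 30.0
```

```bash
python3 go.py 581.2 112 101
```

```text
t 15.40 [581.8 111.7 101.6] [-3.141e+00  1.000e-03 -2.486e+00] F [ 0.3 -0.7  0. ] w 26.0 q [ 0.06  0.61  1.52  0.    1.02 -2.17]
leg [0.0012 0.003  0.0029]
```

{"api": "servo_tool", "payload": {"linear": [[0, 0, 0], [0, 0, 0], [0, 0, 0], [0, 0, 0], [0, 0, -0.05], [0, 0, -0.2], [0, 0, -0.2], [0, 0, -0.2]], "spin": [0, 0, 0, 0, 0, 0, 0, 0], "hand": 0}}

```text
time: 16.4
tool_pos: [581.5, 111.6, 233.3]
tcp_rot: [-3.141, 0.001, -2.486]
contact_force: [-0.2, 1.0, 0.3]
grip_width: 45.9
finger_force: 0.0
```

```bash
python3 go.py 499.2 -78.5 230 499.2 -78.5 155
```

```text
t 16.40 [581.5 111.6 233.3] [-3.141e+00  1.000e-03 -2.486e+00] F [-0.2  1.   0.3] w 45.9 q [ 0.06  0.47  1.35  0.    1.32 -2.17]
leg [ 0.9057 -0.5028  0.0161]
leg [3.00e-04 2.00e-04 3.75e-01]
```

{"api": "servo_tool", "payload": {"linear": [[0.09, -0.05, 0], [0.18, -0.1, 0], [0.18, -0.1, 0], [0.18, -0.1, 0], [0.18, -0.1, 0], [0.0957, -0.0528, 0], [0, 0, 0], [0, 0, 0]], "spin": [0, 0, 0, 0, 0, 0, 0, 0], "hand": 0.3}}

```text
time: 17.4
tool_pos: [499.1, -78.2, 231.0]
tcp_rot: [3.141, 0.0, -2.486]
contact_force: [-0.4, 0.4, 0.6]
grip_width: 60.0
finger_force: 0.0
```

```bash
python3 go.py 499.2 -78.5 155;  python3 - <<'E'
from plant import optics
import cv2, numpy as np
fs=[cv2.resize(optics.capture("side")["frame"][170:290,240:340],None,fx=4,fy=4,interpolation=cv2.INTER_CUBIC),
cv2.resize(optics.capture("top")["frame"][170:290,220:320],None,fx=4,fy=4,interpolation=cv2.INTER_CUBIC)]
cv2.imwrite("pics/g.png",np.hstack(fs))
E
```

```text
t 17.40 [499.1 -78.2 231. ] [ 3.141  0.    -2.486] F [-0.4  0.4  0.6] w 60.0 q [-0.31  0.32  1.6   0.    1.22 -2.53]
leg [ 0.0004 -0.0018  0.3799]
```

View pics/g.png

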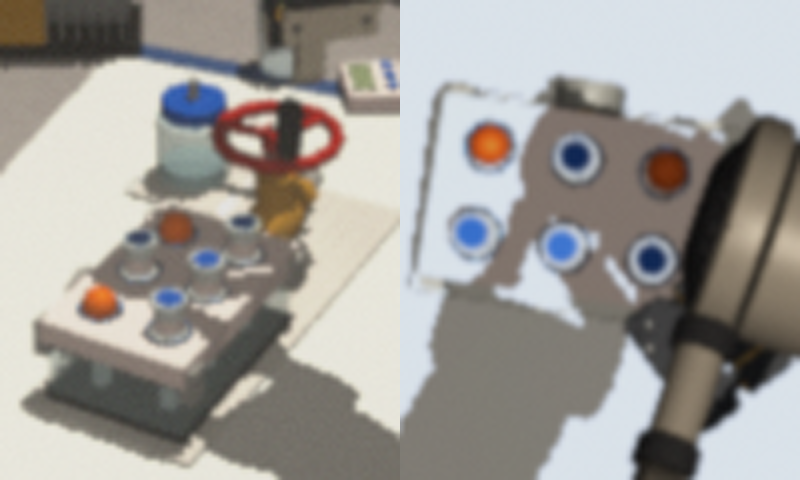

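Both balls are seated, at (100,300) and (177,226) in the side crop, and the columns are in place. Descending on the handle and gripping it.

{"api": "servo_tool", "payload": {"linear": [[0, 0, 0.08], [0, 0, 0.1], [0, 0, 0.1], [0, 0, 0.07], [0, 0, 0.03], [0, 0, 0], [0, 0, 0], [0, 0, 0]], "spin": [0, 0, 0, 0, 0, 0, 0, 0]}}

```text
time: 18.5
tool_pos: [499.6, -78.6, 155.7]
tcp_rot: [-3.141, 0.001, -2.486]
contact_force: [-0.2, 0.0, 0.1]
grip_width: 59.4
finger_force: 0.0
```

{"api": "servo_tool", "payload": {"linear": [[0, 0, 0], [0, 0, 0], [0, 0, 0], [0, 0, 0], [0, 0, 0], [0, 0, 0], [0, 0, 0], [0, 0, 0]], "spin": [0, 0, 0, 0, 0, 0, 0, 0], "hand": -1}}

```text
time: 19.5
tool_pos: [499.0, -78.1, 155.1]
tcp_rot: [3.141, -0.0, -2.486]
contact_force: [-2.5, 4.7, 3.1]
grip_width: 21.1
finger_force: 30.0
```

```bash
python3 go.py; python3 - <<'E'
from plant import monitor
o=monitor.get_obs(); print(o["contact_force"],o["moment"])
E
```

```text
t 19.50 [499.  -78.1 155.1] [ 3.141 -0.    -2.486] F [-2.5  4.7  3.1] w 21.1 q [-0.31  0.4   1.71  0.    1.03 -2.53]
[-2.50047466  4.68720415  3.09336703] [0.75530237 0.49209981 0.00160506]
```

```bash
cat > circ.py <<'E'
import sys, numpy as np
from plant import monitor
# circ.py dphi_deg_per_row n [cx cy phi_start r]: rows along the circle
a=list(map(float,sys.argv[1:])); d,n=a[0],int(a[1]); cx,cy=(a[2:4] if len(a)>3 else (522.8,-122.7))
o=monitor.get_obs(); p=o["tool_pos"]; yaw=o["tcp_rot"][2]; v=p[:2]-[cx,cy]
phi=a[4] if len(a)>4 else np.degrees(np.arctan2(v[1],v[0])); r=np.hypot(*v)
F=o["contact_force"][:2]; u=v/r; print("t %.2f"%o["time"],p.round(1),"r %.2f phi %.2f"%(r,np.degrees(np.arctan2(v[1],v[0]))),"Frad %.1f Ftan(ccw) %.1f Fz %.1f"%(F@u,F@[-u[1],u[0]],o["contact_force"][2]))
P=lambda f:50*np.array([np.cos(np.radians(f)),np.sin(np.radians(f))])
Rt=np.array([[np.cos(yaw),np.sin(yaw)],[np.sin(yaw),-np.cos(yaw)]])
rows=[[*((Rt@(P(phi+d*(i+1))-P(phi+d*i)))/200).round(4).tolist(),0] for i in range(n)]
for i in range(0,n,8): print(rows[i:i+8])
E
python3 circ.py -5 8
```

```text
t 19.50 [499.  -78.1 155.1] r 50.55 phi 118.14 Frad 5.3 Ftan(ccw) -0.0 Fz 3.1
[[-0.0213, -0.0045, 0], [-0.0209, -0.0063, 0], [-0.0202, -0.0081, 0], [-0.0194, -0.0099, 0], [-0.0185, -0.0115, 0], [-0.0174, -0.0131, 0], [-0.0162, -0.0146, 0], [-0.0149, -0.0159, 0]]
```

{"api": "servo_tool", "payload": {"linear": [[-0.0213, -0.0045, 0], [-0.0209, -0.0063, 0], [-0.0202, -0.0081, 0], [-0.0194, -0.0099, 0], [-0.0185, -0.0115, 0], [-0.0174, -0.0131, 0], [-0.0162, -0.0146, 0], [-0.0149, -0.0159, 0]], "spin": [0, 0, 0, 0, 0, 0, 0, 0]}}

```text
time: 20.5
tool_pos: [533.2, -72.7, 155.1]
tcp_rot: [3.14, 0.001, -2.486]
contact_force: [-1.4, 6.5, 1.6]
grip_width: 21.2
finger_force: 30.0
```

```bash
python3 circ.py -5 8 522.8 -122.7 78.14
```

```text
t 20.50 [533.2 -72.7 155.1] r 51.11 phi 78.21 Frad 6.1 Ftan(ccw) 2.7 Fz 1.6
[[-0.0134, -0.0172, 0], [-0.0119, -0.0183, 0], [-0.0103, -0.0192, 0], [-0.0085, -0.0201, 0], [-0.0068, -0.0207, 0], [-0.0049, -0.0212, 0], [-0.0031, -0.0216, 0], [-0.0012, -0.0218, 0]]
```

{"api": "servo_tool", "payload": {"linear": [[-0.0158, -0.014, 0], [-0.0119, -0.0183, 0], [-0.0103, -0.0192, 0], [-0.0085, -0.0201, 0], [-0.0068, -0.0207, 0], [-0.0049, -0.0212, 0], [-0.0031, -0.0216, 0], [-0.0012, -0.0218, 0]], "spin": [0, 0, 0, 0, 0, 0, 0, 0]}}

```text
time: 21.5
tool_pos: [562.9, -91.0, 155.2]
tcp_rot: [-3.141, 0.001, -2.486]
contact_force: [1.1, 4.4, 0.6]
grip_width: 21.3
finger_force: 30.0
```

```bash
python3 circ.py -7 8 522.8 -121.9 38.14
```

```text
t 21.50 [562.9 -91.  155.2] r 50.61 phi 37.61 Frad 3.6 Ftan(ccw) 2.8 Fz 0.6
[[0.0016, -0.0305, 0], [0.0053, -0.0301, 0], [0.0089, -0.0292, 0], [0.0124, -0.0279, 0], [0.0157, -0.0262, 0], [0.0188, -0.0241, 0], [0.0216, -0.0216, 0], [0.024, -0.0188, 0]]
```

```bash
python3 circ.py -5 8 522.8 -121.9 38.14
```

```text
t 21.50 [562.9 -91.  155.2] r 50.61 phi 37.61 Frad 3.6 Ftan(ccw) 2.8 Fz 0.6
[[0.0007, -0.0218, 0], [0.0026, -0.0217, 0], [0.0045, -0.0213, 0], [0.0063, -0.0209, 0], [0.0081, -0.0202, 0], [0.0099, -0.0194, 0], [0.0115, -0.0185, 0], [0.0131, -0.0174, 0]]
```

{"api": "servo_tool", "payload": {"linear": [[0.0007, -0.0218, 0], [0.0026, -0.0217, 0], [0.0045, -0.0213, 0], [0.0063, -0.0209, 0], [0.0081, -0.0202, 0], [-0.0137, -0.0062, 0], [0, 0, 0], [0, 0, 0]], "spin": [0, 0, 0, 0, 0, 0, 0, 0]}}

```text
time: 22.5
tool_pos: [572.5, -111.3, 155.1]
tcp_rot: [3.14, -0.005, -2.486]
contact_force: [-7.8, -2.6, 3.9]
grip_width: 21.2
finger_force: 30.0
```

```bash
python3 circ.py -5 8 522.8 -121.9 13.14
```

```text
t 22.50 [ 572.5 -111.3  155.1] r 50.85 phi 12.05 Frad -8.2 Ftan(ccw) -0.9 Fz 3.9
[[0.0099, -0.0194, 0], [0.0115, -0.0185, 0], [0.0131, -0.0174, 0], [0.0146, -0.0162, 0], [0.0159, -0.0149, 0], [0.0172, -0.0135, 0], [0.0183, -0.0119, 0], [0.0192, -0.0103, 0]]
```

```bash
python3 circ.py -3.75 96 523.4 -121.8 13.14
```

```text
t 22.50 [ 572.5 -111.3  155.1] r 50.24 phi 12.08 Frad -8.2 Ftan(ccw) -0.9 Fz 3.9
[[0.0072, -0.0147, 0], [0.0082, -0.0142, 0], [0.0091, -0.0136, 0], [0.01, -0.013, 0], [0.0108, -0.0123, 0], [0.0116, -0.0116, 0], [0.0123, -0.0108, 0], [0.013, -0.01, 0]]
[[0.0136, -0.0091, 0], [0.0142, -0.0082, 0], [0.0147, -0.0072, 0], [0.0151, -0.0063, 0], [0.0155, -0.0052, 0], [0.0158, -0.0042, 0], [0.016, -0.0032, 0], [0.0162, -0.0021, 0]]
[[0.0163, -0.0011, 0], [0.0164, 0.0, 0], [0.0163, 0.0011, 0], [0.0162, 0.0021, 0], [0.016, 0.0032, 0], [0.0158, 0.0042, 0], [0.0155, 0.0053, 0], [0.0151, 0.0063, 0]]
[[0.0147, 0.0072, 0], [0.0142, 0.0082, 0], [0.0136, 0.0091, 0], [0.013, 0.01, 0], [0.0123, 0.0108, 0], [0.0116, 0.0116, 0], [0.0108, 0.0123, 0], [0.01, 0.013, 0]]
[[0.0091, 0.0136, 0], [0.0082, 0.0142, 0], [0.0072, 0.0147, 0], [0.0063, 0.0151, 0], [0.0052, 0.0155, 0], [0.0042, 0.0158, 0], [0.0032, 0.016, 0], [0.0021, 0.0162, 0]]
[[0.0011, 0.0163, 0], [-0.0, 0.0164, 0], [-0.0011, 0.0163, 0], [-0.0021, 0.0162, 0], [-0.0032, 0.016, 0], [-0.0042, 0.0158, 0], [-0.0053, 0.0155, 0], [-0.0063, 0.0151, 0]]
[[-
[... 360 characters left out ...]
1, 0], [-0.0164, -0.0, 0], [-0.0163, -0.0011, 0], [-0.0162, -0.0021, 0], [-0.016, -0.0032, 0], [-0.0158, -0.0042, 0], [-0.0155, -0.0053, 0], [-0.0151, -0.0063, 0]]
[[-0.0147, -0.0072, 0], [-0.0142, -0.0082, 0], [-0.0136, -0.0091, 0], [-0.013, -0.01, 0], [-0.0123, -0.0108, 0], [-0.0116, -0.0116, 0], [-0.0108, -0.0123, 0], [-0.01, -0.013, 0]]
[[-0.0091, -0.0136, 0], [-0.0082, -0.0142, 0], [-0.0072, -0.0147, 0], [-0.0063, -0.0151, 0], [-0.0052, -0.0155, 0], [-0.0042, -0.0158, 0], [-0.0032, -0.016, 0], [-0.0021, -0.0162, 0]]
[[-0.0011, -0.0163, 0], [0.0, -0.0164, 0], [0.0011, -0.0163, 0], [0.0021, -0.0162, 0], [0.0032, -0.016, 0], [0.0042, -0.0158, 0], [0.0053, -0.0155, 0], [0.0063, -0.0151, 0]]
```

{"api": "servo_tool", "payload": {"linear": [[0.0182, -0.0099, 0], [0.0082, -0.0142, 0], [0.0091, -0.0136, 0], [0.01, -0.013, 0], [0.0108, -0.0123, 0], [0.0116, -0.0116, 0], [0.0123, -0.0108, 0], [0.013, -0.01, 0]], "spin": [0, 0, 0, 0, 0, 0, 0, 0]}}

```text
time: 23.5
tool_pos: [572.5, -128.7, 155.1]
tcp_rot: [3.133, 0.01, -2.485]
contact_force: [6.2, 36.2, 4.3]
grip_width: 21.3
finger_force: 30.0
```

36 N against the clockwise push means the stop is reached, near phi = −8°. I'll ease off to a light push and measure the stop angle precisely.

{"api": "servo_tool", "payload": {"linear": [[-0.013, 0.01, 0], [-0.0123, 0.0108, 0], [0, 0, 0], [0, 0, 0], [0, 0, 0], [0, 0, 0], [0, 0, 0], [0, 0, 0]], "spin": [0, 0, 0, 0, 0, 0, 0, 0]}}

```text
time: 24.5
tool_pos: [572.5, -128.3, 155.1]
tcp_rot: [3.139, 0.001, -2.486]
contact_force: [-0.8, 9.4, 2.3]
grip_width: 21.3
finger_force: 30.0
```

```bash
cat > avg.py <<'E'
import numpy as np
from plant import monitor, optics
P=[];F=[];C=np.array([523.4,-121.8])
for i in range(12):
    optics.capture("side"); o=monitor.get_obs(); P.append(o["tool_pos"]); F.append(o["contact_force"])
p=np.mean(P,0); F=np.mean(F,0); v=p[:2]-C; u=v/np.hypot(*v)
print("t %.2f"%o["time"],p.round(2),np.std(P,0).round(2),"r %.2f phi %.2f"%(np.hypot(*v),np.degrees(np.arctan2(v[1],v[0]))),"Frad %.1f Ftan %.1f Fz %.1f"%(F[:2]@u,F[:2]@[-u[1],u[0]],F[2]),o["tcp_rot"].round(3),o["grip_width"])
E
python3 avg.py; python3 circ.py 15 24 523.4 -121.8 -9.36;  python3 circ.py 15 48 523.4 -121.8 -9.36 | tail -n 1
```

```text
t 25.10 [ 572.5  -128.27  155.1 ] [0.01 0.01 0.01] r 49.52 phi -7.50 Frad -1.7 Ftan 9.1 Fz 2.5 [ 3.139e+00  1.000e-03 -2.486e+00] 21.056844225356834
t 25.10 [ 572.5 -128.3  155.1] r 49.51 phi -7.52 Frad -1.0 Ftan(ccw) 9.1 Fz 2.3
[[-0.0415, 0.0504, 0], [-0.027, 0.0594, 0], [-0.0107, 0.0644, 0], [0.0063, 0.065, 0], [0.0229, 0.0611, 0], [0.038, 0.0531, 0], [0.0504, 0.0415, 0], [0.0594, 0.027, 0]]
[[0.0644, 0.0107, 0], [0.065, -0.0063, 0], [0.0611, -0.0229, 0], [0.0531, -0.038, 0], [0.0415, -0.0504, 0], [0.027, -0.0594, 0], [0.0107, -0.0644, 0], [-0.0063, -0.065, 0]]
[[-0.0229, -0.0611, 0], [-0.038, -0.0531, 0], [-0.0504, -0.0415, 0], [-0.0594, -0.027, 0], [-0.0644, -0.0107, 0], [-0.065, 0.0063, 0], [-0.0611, 0.0229, 0], [-0.0531, 0.038, 0]]
[[-0.0229, -0.0611, 0], [-0.038, -0.0531, 0], [-0.0504, -0.0415, 0], [-0.0594, -0.027, 0], [-0.0644, -0.0107, 0], [-0.065, 0.0063, 0], [-0.0611, 0.0229, 0], [-0.0531, 0.038, 0]]
```

{"api": "servo_tool", "payload": {"linear": [[-0.0415, 0.0504, 0], [-0.027, 0.0594, 0], [-0.0107, 0.0644, 0], [0.0063, 0.065, 0], [0.0229, 0.0611, 0], [0.038, 0.0531, 0], [0.0504, 0.0415, 0], [0.0594, 0.027, 0]], "spin": [0, 0, 0, 0, 0, 0, 0, 0]}}

```text
time: 26.1
tool_pos: [506.1, -74.9, 155.2]
tcp_rot: [-3.139, 0.002, -2.486]
contact_force: [4.6, -6.3, -5.4]
grip_width: 21.3
finger_force: 30.0
```

```bash
python3 circ.py 15 1 523.4 -121.8
```

```text
t 26.10 [506.1 -74.9 155.2] r 50.02 phi 110.20 Frad -7.5 Ftan(ccw) -2.2 Fz -5.4
[[0.0643, 0.0112, 0]]
```

Tracking well. Finishing the first turn.

{"api": "servo_tool", "payload": {"linear": [[0.0644, 0.0107, 0], [0.065, -0.0063, 0], [0.0611, -0.0229, 0], [0.0531, -0.038, 0], [0.0415, -0.0504, 0], [0.027, -0.0594, 0], [0.0107, -0.0644, 0], [-0.0063, -0.065, 0]], "spin": [0, 0, 0, 0, 0, 0, 0, 0]}}

```text
time: 27.1
tool_pos: [491.8, -161.4, 155.1]
tcp_rot: [3.141, -0.001, -2.486]
contact_force: [-0.9, 3.8, 1.0]
grip_width: 21.1
finger_force: 30.0
```

{"api": "servo_tool", "payload": {"linear": [[-0.0229, -0.0611, 0], [-0.038, -0.0531, 0], [-0.0504, -0.0415, 0], [-0.0594, -0.027, 0], [-0.0644, -0.0107, 0], [-0.065, 0.0063, 0], [-0.0611, 0.0229, 0], [-0.0531, 0.038, 0]], "spin": [0, 0, 0, 0, 0, 0, 0, 0]}}

```text
time: 28.1
tool_pos: [572.5, -128.9, 155.1]
tcp_rot: [3.141, -0.001, -2.486]
contact_force: [-8.4, -2.0, 3.9]
grip_width: 21.2
finger_force: 30.0
```

```bash
python3 circ.py 15 1 523.4 -121.8
```

```text
t 28.10 [ 572.5 -128.9  155.1] r 49.65 phi -8.22 Frad -8.0 Ftan(ccw) -3.2 Fz 3.9
[[-0.0405, 0.0512, 0]]
```

{"api": "servo_tool", "payload": {"linear": [[-0.0415, 0.0504, 0], [-0.027, 0.0594, 0], [-0.0107, 0.0644, 0], [0.0063, 0.065, 0], [0.0229, 0.0611, 0], [0.038, 0.0531, 0], [0.0504, 0.0415, 0], [0.0594, 0.027, 0]], "spin": [0, 0, 0, 0, 0, 0, 0, 0]}}

```text
time: 29.1
tool_pos: [506.6, -74.7, 155.2]
tcp_rot: [-3.139, 0.002, -2.485]
contact_force: [4.2, -5.6, -5.7]
grip_width: 21.4
finger_force: 30.0
```

{"api": "servo_tool", "payload": {"linear": [[0.0644, 0.0107, 0], [0.065, -0.0063, 0], [0.0611, -0.0229, 0], [0.0531, -0.038, 0], [0.0415, -0.0504, 0], [0.027, -0.0594, 0], [0.0107, -0.0644, 0], [-0.0063, -0.065, 0]], "spin": [0, 0, 0, 0, 0, 0, 0, 0]}}

```text
time: 30.1
tool_pos: [491.9, -161.4, 155.1]
tcp_rot: [3.141, -0.001, -2.486]
contact_force: [-1.9, 3.4, -0.6]
grip_width: 21.1
finger_force: 30.0
```

{"api": "servo_tool", "payload": {"linear": [[-0.0229, -0.0611, 0], [-0.038, -0.0531, 0], [-0.0504, -0.0415, 0], [-0.0594, -0.027, 0], [-0.0644, -0.0107, 0], [-0.065, 0.0063, 0], [-0.0611, 0.0229, 0], [-0.0531, 0.038, 0]], "spin": [0, 0, 0, 0, 0, 0, 0, 0]}}

```text
time: 31.1
tool_pos: [572.5, -128.9, 155.1]
tcp_rot: [3.141, -0.001, -2.486]
contact_force: [-8.6, -1.5, 2.5]
grip_width: 21.6
finger_force: 30.0
```

```bash
python3 avg.py; python3 circ.py 1 5 523.4 -121.8
```

```text
t 31.70 [ 572.59 -127.87  155.11] [0.03 0.24 0.02] r 49.57 phi -7.04 Frad -4.2 Ftan 2.3 Fz 1.2 [ 3.140e+00  1.000e-03 -2.485e+00] 21.409493134702025
t 31.70 [ 572.6 -128.1  155.1] r 49.60 phi -7.30 Frad -3.2 Ftan(ccw) 1.8 Fz 1.2
[[-0.0031, 0.0031, 0], [-0.003, 0.0032, 0], [-0.0029, 0.0032, 0], [-0.0029, 0.0033, 0], [-0.0028, 0.0033, 0]]
```

{"api": "servo_tool", "payload": {"linear": [[0, 0, 0], [0, 0, 0], [0, 0, 0], [0, 0, 0], [0, 0, 0], [0, 0, 0], [0, 0, 0], [0, 0, 0]], "spin": [0, 0, 0, 0, 0, 0, 0, 0]}}

```text
time: 32.7
tool_pos: [572.6, -128.1, 155.1]
tcp_rot: [3.14, 0.001, -2.485]
contact_force: [-4.1, 3.2, 1.1]
grip_width: 21.4
finger_force: 30.0
```

```bash
python3 avg.py; python3 -c "
from plant import optics; import cv2
cv2.imwrite('pics/h.png',cv2.resize(optics.capture('side')['frame'][130:330,160:380],None,fx=3,fy=3,interpolation=cv2.INTER_CUBIC))"
```

```text
t 33.30 [ 572.56 -128.1   155.11] [0.01 0.01 0.01] r 49.56 phi -7.31 Frad -4.4 Ftan 2.4 Fz 1.0 [ 3.14   0.    -2.485] 21.841628839856284
```

View pics/h.png

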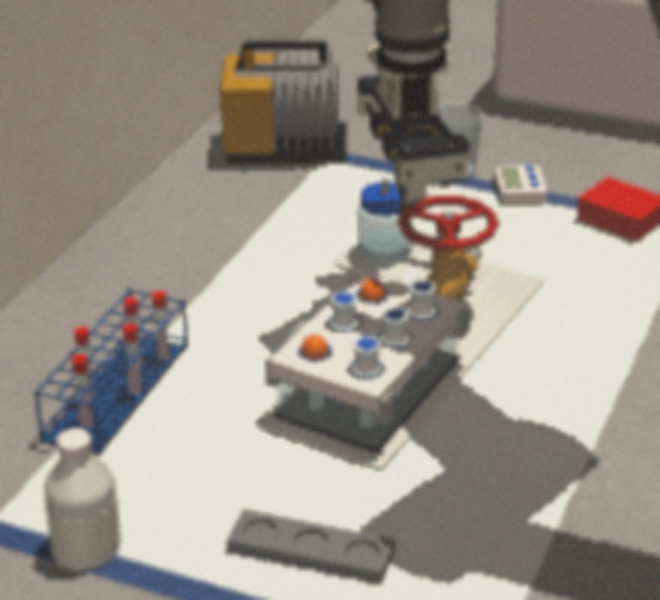

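The picture shows both balls seated, at (371,289) and (314,346), the columns in place and the handle gripped. The handle is back within about 0.1° of the stop position, two turns open, and settled, so I'm handing in.

```bash
python3 -c "
from plant import workorder; print(workorder.close_job())"
```

```text
the job is handed in; nothing more can be done
None
```

I handed the job in at 33.3 s: both balls are seated in the empty wells, and the valve was closed to its stop and reopened two full turns (within about 0.1° by arm readings), with the handle still gripped; the judge gave no verdict.

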